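# Turn the recipe binder to the next recipe

## Task

Turn the recipe binder to the next recipe: push the wire page keeper aside until it is clear of the right-hand page, turn the top leaf (orange tab) over the rings so that it lies flat on the left, then push the keeper back up over the page now showing. Do it all by pushing gently with the fingertips or the outside of the fingers, without gripping anything; only that one leaf is turned, and the other things on the worktop are left alone.

Things in the scene. Friction and masses are not known exactly. Their poses are not given: they have to be found in the camera images.
- recipe_stand: sloping wooden rest (304 mm wide, 230 mm deep, far side higher by 15 degrees) with an open recipe binder on it, fixed to the worktop; origin on the worktop under point spine; x points away from the reader at the front, y to the reader's left, z up. A wooden ledge runs along the front: page frame x = -127 to -96 mm, top at z = +4 mm
- spine (a point): middle of the ring axis, 61 mm above the worktop. Page frame: x up the slope along the ring axis, y to the reader's left, z out of the pages. Rings 25 mm across. On the right three tabbed leaves lie on a plain board, on the left one tabbed leaf. Pages reach from x = -90 to 90 mm, y = -6 to -146 (right) and 6 to 146 mm (left); the rest ends at y = -152 and 152
- orange_leaf (a joint): top leaf on the right, a stiff recipe board with an orange tab, 180 mm along the rings, 140 wide, 2.5 thick, about 80 g, turning on the ring axis: 0 = flat on the right (mid-plane at z = +3.5 mm in the page frame), 1.57 = upright, 3.14 = flat on the left, upon the yellow-tabbed leaf. Slight friction and damping; well past upright it sinks to the left by itself in about 1 s
- orange_leaf_tab (a point): middle of the orange tab's outer edge: page frame x = -40, y = -178, z = 3.5 mm at joint 0 (turns with the leaf). The tab is 44 mm long in x, 3.5 thick, and sticks out 26 mm beyond the wooden rest with about 50 mm of air down to the worktop: it can be raised by a finger leaned 20 to 45 degrees (tip toward the rings) against its edge from outside and below
- green_leaf (a joint): leaf under the orange one, same size, green tab at the middle of the right edge (page frame x = 12 mm); 0 = flat on the right (mid-plane z = 0), 3.14 = flat on the left; to be left lying
- blue_leaf (a joint): next leaf below, same size, blue tab toward the far end of the right edge (page frame x = 64 mm); 0 = flat on the right, 3.14 = flat on the left; to be left lying
- yellow_leaf (a joint): leaf on the left, same size, yellow tab on the left edge (page frame x = -40 mm); 0 = flat on the left, 3.14 = flat on the right; to be left lying
- keeper (a joint): page keeper: wire arm 5 mm thick on a pivot on the ledge (page frame x = -112, y = -118 mm, axis z), stays where pushed (0.3 N at the knob). 0 = parked along the ledge, pointing left; 1.57 = pointing up over the right-hand page. Stops at -0.25 and 1.9. Wire at z = 10.5 mm. Below 0.2 it is wholly clear of the leaves; above, it blocks the top leaf from rising
- keeper_knob (a point): top centre of the black upright knob at the keeper's end, a cylinder 14 mm across and 25 mm high (page frame z = 7.5 to 32.5 mm), 72 mm from the pivot: page frame x = -112 + 72 sin(keeper), y = -118 + 72 cos(keeper) mm
- garlic: bulb of garlic, 61x60x59 mm, loose, origin at the centre of its underside; a bystander, to be left alone
- apple: red apple, 72x72x63 mm, loose, origin at the centre of its underside; a bystander, to be left alone
- lemon: yellow lemon, 76x56x55 mm, loose, origin at the centre of its underside; a bystander, to be left alone
- tin: closed food tin, 76x75x58 mm, loose, origin at the centre of its underside; a bystander, to be left alone
- peeler: dark blue handled peeler lying on the chopping board, 170x25x18 mm, loose, origin at the centre of its underside; a bystander, to be left alone

How it is judged:
By the outcome, as a careful person would: the job done as asked, in the order asked, and still so for the second after the job is handed in, with the robot touching nothing.
It also fails if it takes over 61 s, if anything falls off the work surface, if the arm or the gripper's body presses on something with over 40 N, if the wrist force passes 120 N, or if a joint passes its speed limit or range.

## Robot

A 6-joint arm with a two-finger parallel gripper is mounted at the origin on a cart in front of the work surface, level with it; the furniture and walls round the work are solid. World frame = base frame: x ahead of the robot, y to its left, z up, the work surface at z = 0. Lengths are in m, angles in rad, forces in N, time in s.
With the tool pointing down it reaches from about 0.35 to 0.775 m from the base axis. Payload 5.5 kg.
Tool frame: the origin (TCP) lies on the centre line of the jaws, within the pads' length; the fingertips stand 11 mm ahead of it and the grasp point (between the pads) lies 8 mm behind it (env.tip_extent is the distance from the TCP to the fingertips, in m); z points along the fingers, y is the line along which they close (so a half turn about z gives the same grasp; the last joint's range is limited). The gripper opens to 85 mm and grips with 20 to 120 N. Pads are 22 mm wide; open, the fingers measure 114 mm over their backs; the gripper's body (76 mm by 85 mm) begins 54 mm behind the grasp point. The pads swing forward as they close: fully open they stand 13 mm farther back than shut.
Start: joints at [-1.301, 0.313, 0.046, 1.304, 0, 1.431], TCP at [0.229, -0.527, 0.242] pointing down, gripper open.
Joint ranges: [-2.76, 2.76], [-0.86, 1.69], [-1.03, 1.26], [-2.2, 2.34], [-1.47, 1.5], [-3.14, 3.14]. Speed limits (rad/s): [2.57, 2.57, 3.14, 3.14, 3.14, 3.14].

## Interface

Orientations are given as a unit quaternion [w, x, y, z].
In Python, from workcell import env gives the robot as it stands.
- The arm moves only by the shell command python3 -m jog 'ROWS' [FORCE]. ROWS is JSON, a list of rows, each a list of 5 numbers: the gripper's target within -1 to 1 (shut at 1, half-way at 0, fully open at -1), then the shift along the tool's x, y, z in m, then the turn about the tool's z in degrees. In form: [[fingers, tx, ty, tz, turn], ...]. A call has 1 to 5 rows; each row shifts and turns the commanded pose from where the row before left it, along the tool's axes as they then stand; what a row does not reach is not made up. A row lasts 1/12 s, in which the tool goes at most 41.7 mm and 7.16 degrees, less where a joint would pass 70% of its speed; a pose out of reach is approached as far as the arm can. A call is refused whole if a number of a shift passes 0.0417 or a number of a turn 7.16, either way. A call with a gripper value outside its range is refused whole. The fingers move at their own pace and stop on an object; FORCE is the grip in N (left out, the last holds). Time passes only in rows, so rows that do not move let the fingers close. It gives the time, the measured TCP pose, the force, the opening and the grip force at its end, in the units of the state.
- env.get_state(): the state, without advancing time (a new reading comes with each control period).
- env.read_camera(name): name is "scene" or "top"; returns a dict with "img" (384x512x3 uint8, red, green, blue), "fov_y" (degrees; the focal length in pixels is half the picture's height over the tangent of half this angle, whatever the lens; pixels are square), "cx", "cy" (the principal point, pixels), "T" (4x4, takes a point from camera to world coordinates). Camera axes: x right, y up, looking along -z (the intrinsics and any distortion apply to the point x, -y, -z); pixel columns grow to the right and rows downward; lengths in m; the calibration is good to about 2 mm. A picture is of the moment at which its call begins. There is no depth.
- env.hand_in(): hands the job in; it is judged then, once.
The state is a dict: "clock": time; "joint_pos": joint angles; "qvel": joint speeds; "tau": joint torques, N m; "tcp_pos": TCP position; "orientation": TCP orientation; "wrist_force": force on the tool from outside, world axes, zero at the start; "ft_torque": the same for the moment, N m; "finger_gap": finger opening in m; "grip_force": force on a finger pad.
Only numpy, scipy, OpenCV 4.12 (cv2) and the standard library are available. Lean on these libraries where they do the work, as an engineer would, in place of code of your own. Each camera call takes 0.05 s, during which the arm holds its last target. There are 200 camera calls.

## Working session

There is one attempt and no reset: what is moved stays moved. The work goes in short steps, Python scripts to look and compute and a shell command to move; the robot and the scene stay as the last step left them, time stands still between calls to the robot, and variables do not carry over. Pictures are saved under pics/ and viewed, at most 11 in all, crops included, and the job is handed in when it is done.

```bash
mkdir -p pics
python3 - <<'E'
from workcell import env
import cv2,json
s=env.get_state();print({k:s[k] for k in('clock','tcp_pos','orientation','finger_gap')},env.tip_extent)
for n in("scene","top"):
    c=env.read_camera(n);cv2.imwrite(f"pics/{n}0.png",c["img"][...,::-1]);print(n,c["fov_y"],c["cx"],c["cy"],c["T"],[k for k in c])
E
```

```text
{'clock': 0.0, 'tcp_pos': array([ 0.22894626, -0.52691163,  0.24141864]), 'orientation': array([-9.08315549e-04,  9.79082087e-01,  2.03463606e-01, -5.64632094e-05]), 'finger_gap': 0.0858011626764334} 0.011
scene 50.48734513902979 252.4799383799091 194.25372475513268 [[-0.87930378  0.32882605 -0.34452618 -0.01021814]
 [-0.47611639 -0.62476061  0.61885973  0.97618927]
 [-0.01174919  0.70820026  0.70591384  1.10843   ]
 [ 0.          0.          0.          1.        ]] ['img', 'fov_y', 'cx', 'cy', 'T']
top 55.61778217564464 253.43482337837682 184.77855952152535 [[ 0.0054591   0.99893145 -0.0458928   0.42637964]
 [-0.99987387  0.00476825 -0.01514961  0.04805664]
 [-0.01491459  0.04596971  0.99883149  1.18901124]
 [ 0.          0.          0.          1.        ]] ['img', 'fov_y', 'cx', 'cy', 'T']
```

View pics/scene0.png

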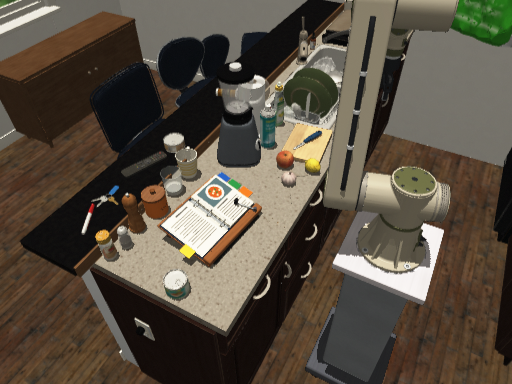

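View pics/top0.png

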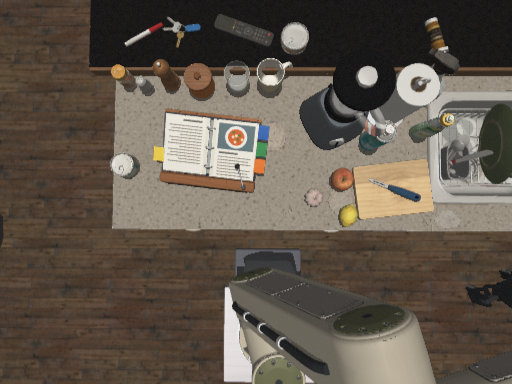

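The scene view shows the binder with knob near (237,203) and the yellow tab at (188,252). In the top view, the orange tab is at (260,166), green (262,150), blue (263,133), yellow (158,154) and the knob about (238,167). The robot is at the bottom and x points up the image.

```bash
cat > h.py <<'E'
import numpy as np,cv2
from workcell import env
from scipy.spatial.transform import Rotation as R
def cam(n):
    c=env.read_camera(n);c["f"]=c["img"].shape[0]/2/np.tan(np.radians(c["fov_y"]/2));return c
def ray(c,u,v,z):
    d=c["T"][:3,:3]@np.array([(u-c["cx"])/c["f"],-(v-c["cy"])/c["f"],-1]);o=c["T"][:3,3]
    return o+d*(z-o[2])/d[2]
def proj(c,p):
    q=c["T"][:3,:3].T@(np.asarray(p)-c["T"][:3,3]);return c["cx"]+c["f"]*q[0]/-q[2],c["cy"]-c["f"]*q[1]/-q[2]
def blob(c,h0,h1,box,smin=140,vmin=90):
    hsv=cv2.cvtColor(c["img"],cv2.COLOR_RGB2HSV);m=cv2.inRange(hsv,(h0,smin,vmin),(h1,255,255))
    k=np.zeros_like(m);x0,y0,x1,y1=box;k[y0:y1,x0:x1]=m[y0:y1,x0:x1]
    n,l,s,ce=cv2.connectedComponentsWithStats(k);i=1+np.argmax(s[1:,4]);return ce[i],s[i]
E
python3 - <<'E'
from h import *
t=cam("top");s=cam("scene")
B={"top":(145,105,280,195),"scene":(150,160,280,275)}
H={"orange":(5,16,.054),"green":(45,85,.064),"blue":(100,125,.075),"yellow":(20,33,.051)}
for k,(a,b,z) in H.items():
    for n,c in(("top",t),("scene",s)):
        try:
            ce,st=blob(c,a,b,B[n]);print(k,n,ce.round(1),st,ray(c,*ce,z).round(4))
        except Exception as e:print(k,n,e)
a=cv2.resize(t["img"][100:200,145:285],None,fx=5,fy=5,interpolation=cv2.INTER_CUBIC)
cv2.imwrite("pics/c1.png",a[...,::-1])
E
```

```text
orange top [259.1 165.8] [254 159  11  15 152] [0.5381 0.0479 0.054 ]
orange scene [230.7 234.4] [198 203  64  61 646] [0.4783 0.2527 0.054 ]
green top attempt to get argmax of an empty sequence
green scene [234.3 183.7] [229 179  12  10  56] [0.5861 0.0431 0.064 ]
blue top [263.  132.5] [258 125  11  15 132] [0.6391 0.0363 0.075 ]
blue scene [223.6 176.5] [218 173  12   8  51] [0.6356 0.0376 0.075 ]
yellow top [158.3 153.3] [153 147  11  14 132] [0.5765 0.3659 0.051 ]
yellow scene [186.7 251. ] [179 244  16  15 128] [0.5703 0.3769 0.051 ]
```

View pics/c1.png

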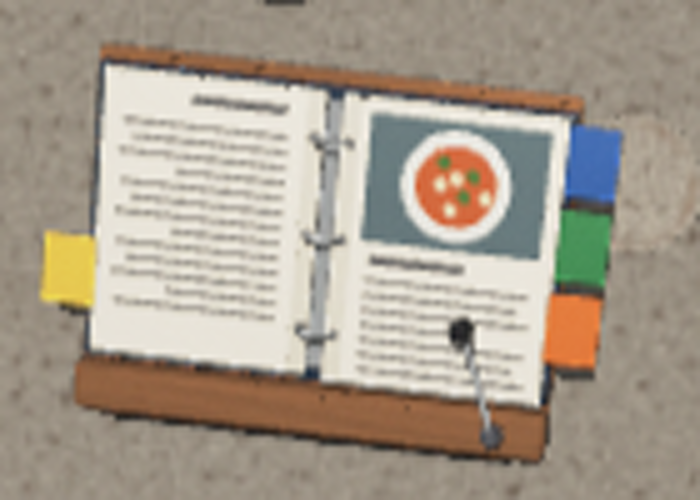

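The crop shows the knob at (460,332) and the pivot at (490,437), which is top-view pixels (237,166.4) and (243,187.4). The keeper points up over the right page, and the orange tab is nearest the reader.

```bash
cat >> h.py <<'E'
yaw=-0.118;SP=np.array([.596,.2023,.061])
PR=R.from_euler("z",yaw).as_matrix()@R.from_euler("y",-15,degrees=True).as_matrix()
def w(x,y,z):return SP+PR@(np.array([x,y,z])/1000)
def page(p):return (PR.T@(np.asarray(p)-SP))*1000
def tool():
    s=env.get_state();q=s["orientation"];return s,R.from_quat([q[1],q[2],q[3],q[0]]).as_matrix()
def plan(tips,T=None,p0=None):
    "tips: world fingertip points; prints tool-frame deltas in mm from current TCP, tool pointing down"
    s,M=tool();M=M if T is None else T;p=s["tcp_pos"] if p0 is None else p0
    for t in tips:
        q=np.array(t)+[0,0,.011];d=M.T@(q-p)*1000;print(q.round(3),"d",d.round(0));p=q
def stat():
    s,M=tool();print("t%.2f tip page"%s["clock"],page(s["tcp_pos"]+M[:,2]*.011).round(1),"F page",(PR.T@s["wrist_force"]).round(2),"toolx page deg",np.degrees(np.arctan2(M[1,0],M[0,0])-yaw).round(1),"tilt",np.degrees(np.arccos(-M[2,2])).round(1),"q",s["joint_pos"].round(2),"gap",round(float(s["finger_gap"]),3))
def K(k,off,ang,z):
    "finger tip centre, off mm from knob centre in page direction ang deg"
    a=np.radians(ang);return w(-112+72*np.sin(k)+off*np.cos(a),-118+72*np.cos(k)+off*np.sin(a),z)
E
python3 - <<'E'
from h import *
c=cam("top")
print("knob",page(ray(c,237,166.4,.078)).round(0),"pivot",page(ray(c,243,187.4,.061-.029+.012)).round(0),"or",page(ray(c,259.1,165.8,.054)),"bl",page(ray(c,263,132.5,.075)),"ye",page(ray(c,158.3,153.3,.051)))
for n,u,v in(("garlic",313,198),("apple",342,180)):print(n,ray(c,u,v,.03).round(3))
s,M=tool();M=M@R.from_euler("z",-14,degrees=True).as_matrix()
k0=1.35;print(w(-42,-102,20))
plan([K(k0,45,-45,70),K(k0,32,-45,18)]+[K(k,20,-45,18) for k in(1.35,1.05,.75,.45,.2,0)],M)
stat()
E
```

```text
knob [-46. -93.  30.] pivot [-113. -118.   13.] or [ -39.83870367 -160.17698283    3.42781521] bl [  63.78881041 -159.73636143   -2.59829371] ye [-39.77102427 160.29724349   0.30385203]
garlic [ 0.439 -0.124  0.03 ]
apple [ 0.496 -0.216  0.03 ]
[0.53856476 0.10639472 0.06944812]
[0.553 0.072 0.137] d [ 622. -279.  105.]
[0.558 0.081 0.084] d [10. -3. 53.]
[0.551 0.09  0.082] d [  0. -12.   2.]
[0.546 0.111 0.08 ] d [  9. -20.   2.]
[0.535 0.129 0.077] d [  3. -21.   3.]
[0.52  0.144 0.072] d [ -4. -21.   5.]
[0.504 0.151 0.068] d [ -8. -16.   4.]
[0.49  0.154 0.064] d [ -9. -11.   4.]
t0.25 tip page [-225.1 -767.6  236.2] F page [ 0.4  -0.78 -0.3 ] toolx page deg 30.2 tilt 0.1 q [-1.3   0.31  0.05  1.3   0.    1.43] gap 0.086
```

```bash
python3 -m jog '[[1,0,0,0,-7],[1,0,0,0,-7],[1,0.031,-0.014,0,0],[1,0.031,-0.014,0,0],[1,0.031,-0.014,0,0]]' 20 >/dev/null
python3 -m jog '[[1,0.031,-0.014,0,0],[1,0.031,-0.014,0,0],[1,0.031,-0.014,0,0],[1,0.031,-0.014,0,0],[1,0.031,-0.014,0,0]]' >/dev/null
python3 -m jog '[[1,0.031,-0.014,0,0],[1,0.031,-0.014,0,0],[1,0.031,-0.014,0,0],[1,0.031,-0.014,0,0],[1,0.031,-0.014,0,0]]' >/dev/null
python3 -m jog '[[1,0.031,-0.014,0,0],[1,0.031,-0.014,0,0],[1,0.031,-0.014,0,0],[1,0.031,-0.014,0,0],[1,0.031,-0.014,0,0]]'
python3 -m jog '[[1,0.031,-0.014,0,0],[1,0.031,-0.014,0,0],[1,0,0,0,0],[1,0,0,0,0]]'
python3 - <<'E'
from h import *
stat()
plan([K(1.21,45,-45,60),K(1.21,34,-45,18)]+[K(k,20,-45,18) for k in(1.21,.95,.7,.45,.2,0)]+[K(0,35,-45,60)])
E
```

```text
clock: 1.92
tcp_pos: [0.519, 0.0138, 0.2423]
orientation: [0.0, 0.947, 0.321, 0.0]
wrist_force: [-0.0, -1.1, 0.1]
finger_gap: 0.0002
grip_force: 0.0
clock: 2.25
tcp_pos: [0.5509, 0.0735, 0.2417]
orientation: [-0.0, 0.946, 0.323, -0.0]
wrist_force: [-0.3, -0.4, 0.0]
finger_gap: -0.0003
grip_force: 0.0
t2.25 tip page [  15.3 -133.2  171.6] F page [-0.21 -0.38  0.08] toolx page deg 44.4 tilt 0.1 q [-0.01  0.28 -0.01  1.29 -0.    2.47] gap -0.0
[0.554 0.082 0.127] d [  7.  -5. 115.]
[0.558 0.089 0.084] d [ 8. -3. 43.]
[0.55  0.1   0.081] d [  0. -14.   3.]
[0.543 0.118 0.079] d [  5. -18.   2.]
[0.533 0.132 0.076] d [  1. -18.   3.]
[0.52  0.144 0.072] d [ -4. -17.   4.]
[0.504 0.151 0.068] d [ -8. -16.   4.]
[0.49  0.154 0.064] d [ -9. -11.   4.]
[0.489 0.144 0.107] d [ -8.   7. -43.]
```

```bash
python3 -m jog '[[1,0.007,-0.005,0.038,0],[1,0,0,0.038,0],[1,0,0,0.038,0],[1,0.004,-0.001,0.025,0],[1,0.004,-0.001,0.019,0]]'
python3 - <<'E'
from h import *
stat();c=cam("top");s=cam("scene")
a=np.hstack([cv2.resize(c["img"][110:200,190:290],(400,360)),cv2.resize(s["img"][160:250,190:290],(400,360))])
cv2.imwrite("pics/c2.png",a[...,::-1])
E
```

```text
clock: 2.67
tcp_pos: [0.5558, 0.0852, 0.0814]
orientation: [-0.0, 0.947, 0.32, -0.002]
wrist_force: [0.4, 0.5, 0.8]
finger_gap: 0.0001
grip_force: 0.0
t2.67 tip page [ -22.8 -121.    15.9] F page [0.55 0.53 0.7 ] toolx page deg 44.1 tilt 0.2 q [ 0.01  0.39 -0.25  0.93 -0.    2.5 ] gap 0.0
```

View pics/c2.png

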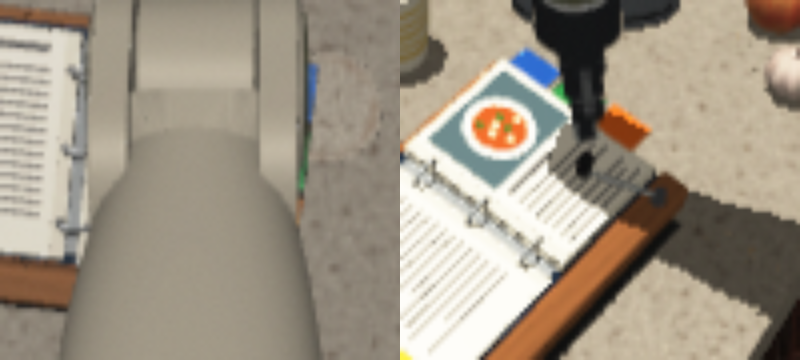

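The finger stands behind the knob on the right and far side, clear of the wire. Now I'll sweep it along the arc.

```bash
python3 -m jog '[[1,0,-0.007,0,0],[1,0,-0.007,0,0],[1,0.002,-0.009,0.001,0],[1,0.003,-0.009,0.001,0],[1,0.001,-0.009,0.001,0]]'
python3 -m jog '[[1,0,-0.009,0.002,0],[1,-0.002,-0.009,0.002,0],[1,-0.002,-0.008,0.002,0],[1,-0.004,-0.008,0.002,0],[1,-0.004,-0.008,0.002,0]]'
python3 -m jog '[[1,-0.005,-0.006,0.002,0],[1,-0.004,-0.005,0.002,0],[1,0,0,0,0]]'
python3 - <<'E'
from h import *
stat();plan([K(0,20,-45,18)])
E
python3 -m jog '[[1,-0.004,0.006,-0.02,0],[1,0,0,-0.035,0],[1,0,0,-0.035,0],[1,0,0.02,0,7],[1,0,0.02,0,7]]'
python3 - <<'E'
from h import *
stat();c=cam("top");s=cam("scene")
a=np.hstack([cv2.resize(c["img"][110:200,190:290],(400,360)),cv2.resize(s["img"][160:250,190:290],(400,360))])
cv2.imwrite("pics/c3.png",a[...,::-1])
E
```

```text
clock: 3.18
tcp_pos: [0.539, 0.124, 0.0827]
orientation: [0.0, 0.947, 0.321, 0.002]
wrist_force: [0.7, 0.2, -0.1]
finger_gap: -0.0
grip_force: 0.3
clock: 3.6
tcp_pos: [0.5019, 0.1494, 0.0708]
orientation: [0.0, 0.947, 0.321, -0.0]
wrist_force: [0.6, -0.1, -1.2]
finger_gap: -0.0
grip_force: 0.2
clock: 3.85
tcp_pos: [0.487, 0.1522, 0.0666]
orientation: [-0.0, 0.947, 0.322, -0.001]
wrist_force: [-0.5, -0.1, -1.0]
finger_gap: -0.0002
grip_force: 0.0
t3.85 tip page [-100.3  -62.5   21.3] F page [-0.74 -0.11 -0.79] toolx page deg 44.3 tilt 0.1 q [ 0.15  0.32 -0.41  0.85  0.    2.63] gap -0.0
[0.49  0.154 0.064] d [4. 1. 2.]
clock: 4.27
tcp_pos: [0.5143, 0.1121, 0.1603]
orientation: [0.0, 0.979, 0.202, 0.003]
wrist_force: [-0.0, 0.4, -0.2]
finger_gap: 0.0005
grip_force: 0.0
t4.27 tip page [-45.2 -99.2 103.5] F page [-0.1   0.42 -0.15] toolx page deg 30.0 tilt 0.4 q [ 0.06  0.25 -0.24  1.07 -0.    2.8 ] gap 0.0
```

View pics/c3.png

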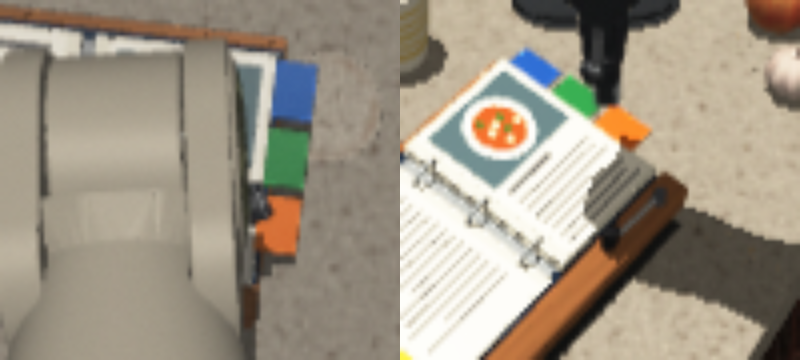

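The keeper is parked along the ledge, with the knob at about (610,235) in the scene crop. Joint 6 has no room to turn forward, so I'll turn back 60° and use the side of the fingers on the tab.

```bash
python3 -m jog '[[1,0,0.03,0,-6.7],[1,0,0.03,0,-6.7],[1,0,0.03,0,-6.7],[1,-0.01,0.02,0,-6.7],[1,-0.01,0.01,0,-6.7]]'
python3 -m jog '[[1,0,0,0,-6.7],[1,0,0,0,-6.7],[1,0,0,0,-6.7],[1,0,0,0,-6.4],[1,0,0,0,0]]'
cat >> h.py <<'E'
def L(th,press=0,below=15,x=-42):
    t=np.radians(th);return w(x,-178*np.cos(t)-3.5*np.sin(t)-11+press,178*np.sin(t)+3.5*np.cos(t)-below)
E
python3 - <<'E'
from h import *
stat();plan([L(0,-15,-30),L(0,-12)]+[L(0,2)]+[L(t,4) for t in(4,8,15,25,35,45,55,65,75,85,95,105)])
E
```

```text
clock: 4.78
tcp_pos: [0.566, -0.0029, 0.1567]
orientation: [0.0, 0.877, 0.48, -0.0]
wrist_force: [-0.2, 0.3, 0.6]
finger_gap: 0.0
grip_force: 0.0
clock: 5.2
tcp_pos: [0.5644, -0.0008, 0.1567]
orientation: [-0.001, 0.745, 0.667, -0.0]
wrist_force: [0.9, -0.1, -0.4]
finger_gap: 0.0003
grip_force: 0.0
t5.20 tip page [  14.7 -205.5   83.8] F page [ 0.78  0.01 -0.62] toolx page deg 90.5 tilt 0.1 q [-0.14  0.33 -0.14  1.1   0.    1.54] gap 0.0
[0.523 0.006 0.093] d [  2. -42.  63.]
[0.535 0.007 0.05 ] d [ 3. 12. 43.]
[0.537 0.021 0.05 ] d [14.  0.  0.]
[0.534 0.024 0.062] d [  2.  -3. -12.]
[0.531 0.025 0.074] d [  1.  -3. -12.]
[0.526 0.03  0.094] d [  4.  -5. -20.]
[0.519 0.04  0.122] d [ 10.  -7. -28.]
[0.514 0.056 0.148] d [ 15.  -7. -26.]
[0.511 0.076 0.171] d [ 20.  -6. -23.]
[0.508 0.1   0.189] d [ 23.  -5. -19.]
[0.508 0.127 0.204] d [ 27.  -4. -14.]
[0.508 0.156 0.214] d [ 29.  -2. -10.]
[0.511 0.186 0.218] d [30. -1. -5.]
[0.515 0.217 0.218] d [31.  0.  1.]
[0.52  0.247 0.212] d [31.  2.  6.]
```

```bash
python3 -m jog '[[1,0.001,-0.021,0.032,0],[1,0.001,-0.021,0.031,0],[1,0.002,0.006,0.022,0],[1,0.001,0.006,0.021,0],[1,0,0,0,0]]'
python3 -m jog '[[1,0.005,0,0,0],[1,0.005,0,0,0],[1,0.003,0,0,0],[1,0,0,0,0]]'
python3 -m jog '[[1,0.002,0,0,0],[1,0,0,0,0]]'
python3 - <<'E'
from h import *
stat()
E
```

```text
clock: 5.62
tcp_pos: [0.5328, 0.008, 0.0473]
orientation: [-0.003, 0.747, 0.665, -0.002]
wrist_force: [-0.2, -0.2, 0.4]
finger_gap: -0.0
grip_force: 0.0
clock: 5.95
tcp_pos: [0.5382, 0.0205, 0.0528]
orientation: [0.001, 0.746, 0.666, 0.001]
wrist_force: [0.2, -1.7, 1.2]
finger_gap: -0.0001
grip_force: 0.6
clock: 6.12
tcp_pos: [0.5382, 0.0207, 0.0527]
orientation: [0.002, 0.747, 0.665, -0.001]
wrist_force: [-0.6, -6.9, 3.1]
finger_gap: 0.0006
grip_force: 3.5
t6.12 tip page [ -39.7 -187.2   -9.4] F page [ 1.02 -6.89  2.94] toolx page deg 90.2 tilt 0.3 q [-0.11  0.38 -0.36  0.83 -0.    1.58] gap 0.001
```

```bash
python3 -m jog '[[1,0.0005,-0.001,-0.004,0],[1,0.0005,-0.001,-0.004,0],[1,0.0005,-0.001,-0.004,0],[1,0.0005,-0.001,-0.004,0]]'
python3 -m jog '[[1,0.0005,-0.001,-0.004,0],[1,0.0005,-0.001,-0.004,0],[1,0.0005,-0.001,-0.004,0],[1,0,0,0,0]]'
python3 - <<'E'
from h import *
stat();s=cam("scene")
cv2.imwrite("pics/c4.png",cv2.resize(s["img"][140:250,170:290],None,fx=5,fy=5)[...,::-1])
E
```

```text
clock: 6.45
tcp_pos: [0.5342, 0.0223, 0.0685]
orientation: [0.002, 0.747, 0.665, -0.001]
wrist_force: [-1.8, -8.9, 0.3]
finger_gap: -0.0
grip_force: 4.7
clock: 6.78
tcp_pos: [0.5311, 0.0245, 0.0809]
orientation: [0.002, 0.747, 0.665, -0.001]
wrist_force: [-2.0, -8.5, -0.4]
finger_gap: 0.0002
grip_force: 4.2
t6.78 tip page [ -39.7 -184.3   19.9] F page [-1.02 -8.67 -0.13] toolx page deg 90.1 tilt 0.3 q [-0.1   0.34 -0.34  0.89 -0.    1.58] gap 0.0
```

View pics/c4.png

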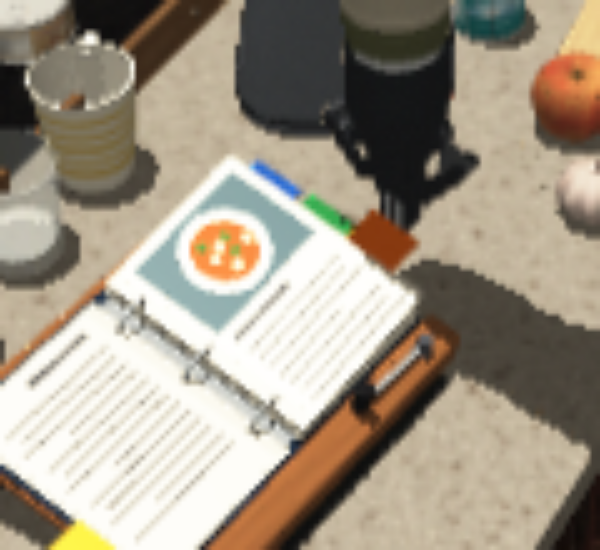

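The leaf is lifting about 10°: the tab is raised and shadowed at (385,240), and only that leaf moves. I'll continue along the arc.

```bash
python3 -m jog '[[1,0.0015,-0.002,-0.0075,0],[1,0.0017,-0.002,-0.0075,0],[1,0.002,-0.002,-0.0075,0],[1,0.0025,-0.002,-0.0075,0],[1,0.003,-0.002,-0.0072,0]]'
python3 -m jog '[[1,0.0032,-0.002,-0.007,0],[1,0.0035,-0.002,-0.007,0],[1,0.0038,-0.0018,-0.0067,0],[1,0.004,-0.0018,-0.0065,0],[1,0.0044,-0.0017,-0.0063,0]]'
python3 - <<'E'
from h import *
stat();plan([L(t,4) for t in(35,40,45,50,55,60,65,70,75,80,85,90)])
E
```

```text
clock: 7.25
tcp_pos: [0.5225, 0.0369, 0.118]
orientation: [0.002, 0.747, 0.665, -0.0]
wrist_force: [-1.2, -5.4, 2.1]
finger_gap: 0.0003
grip_force: 2.8
clock: 7.67
tcp_pos: [0.5156, 0.0576, 0.1516]
orientation: [0.001, 0.746, 0.665, 0.0]
wrist_force: [-0.1, -5.8, 3.9]
finger_gap: -0.0
grip_force: 2.5
t7.67 tip page [ -40.1 -153.2   93.1] F page [ 1.58 -5.81  3.59] toolx page deg 90.2 tilt 0.2 q [-0.04  0.25 -0.27  1.05 -0.    1.64] gap -0.0
[0.514 0.056 0.148] d [-2. -1.  4.]
[0.512 0.066 0.16 ] d [  9.  -3. -12.]
[0.511 0.076 0.171] d [ 10.  -3. -11.]
[0.509 0.088 0.181] d [ 11.  -3. -10.]
[0.508 0.1   0.189] d [12. -2. -9.]
[0.508 0.113 0.197] d [13. -2. -8.]
[0.508 0.127 0.204] d [14. -2. -7.]
[0.508 0.141 0.209] d [14. -1. -5.]
[0.508 0.156 0.214] d [15. -1. -4.]
[0.509 0.171 0.217] d [15. -1. -3.]
[0.511 0.186 0.218] d [15. -0. -2.]
[0.513 0.202 0.219] d [16. -0. -0.]
```

```bash
python3 -m jog '[[1,0.007,-0.002,-0.008,0],[1,0.009,-0.003,-0.011,0],[1,0.01,-0.003,-0.010,0],[1,0.011,-0.003,-0.009,0],[1,0.012,-0.002,-0.008,0]]'
python3 -m jog '[[1,0.013,-0.002,-0.007,0],[1,0.014,-0.002,-0.006,0],[1,0.014,-0.001,-0.005,0],[1,0.015,-0.001,-0.004,0],[1,0.015,0,-0.003,0]]'
python3 - <<'E'
from h import *
stat();plan([L(t,4) for t in(85,90,95,100,105,110)])
s=cam("scene")
cv2.imwrite("pics/c5.png",cv2.resize(s["img"][100:250,150:300],None,fx=4,fy=4)[...,::-1])
E
```

```text
clock: 8.08
tcp_pos: [0.5074, 0.1096, 0.1971]
orientation: [-0.0, 0.746, 0.666, 0.0]
wrist_force: [-0.3, -0.7, -0.6]
finger_gap: 0.0002
grip_force: 0.2
clock: 8.5
tcp_pos: [0.5094, 0.1814, 0.2216]
orientation: [-0.0, 0.746, 0.666, 0.0]
wrist_force: [-0.5, -0.4, 0.7]
finger_gap: 0.0005
grip_force: 0.1
t8.50 tip page [-42.  -30.9 166.2] F page [-0.3  -0.49  0.77] toolx page deg 90.3 tilt 0.0 q [ 0.19  0.25 -0.09  1.23  0.    1.88] gap 0.001
[0.511 0.186 0.218] d [5. 1. 3.]
[0.513 0.202 0.219] d [16. -0. -0.]
[0.515 0.217 0.218] d [16.  0.  1.]
[0.517 0.232 0.215] d [15.  1.  2.]
[0.52  0.247 0.212] d [15.  1.  4.]
[0.523 0.262 0.207] d [15.  1.  5.]
```

View pics/c5.png

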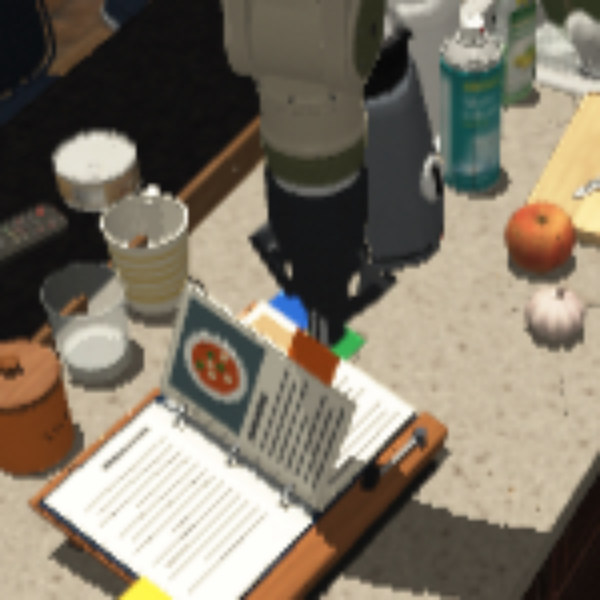

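The leaf stands nearly upright, with the orange tab at (315,355) against the fingers. I'll push it past upright.

```bash
python3 -m jog '[[1,0.014,0,0.004,0],[1,0.014,0,0.004,0],[1,0.014,0,0.004,0],[1,0.014,0,0.004,0],[1,0.014,0,0.004,0]]'
python3 -m jog '[[1,0.012,0,0.002,0],[1,0.01,0,0.002,0],[1,0,0,0,0],[1,0,0,0,0],[1,0,0,0,0]]'
python3 -m jog '[[1,-0.03,0,0,0],[1,-0.03,0,0,0],[1,0,0,0,0],[1,0,0,0,0],[1,0,0,0,0]]'
python3 -m jog '[[1,0,0,0,-7],[1,0,0,0,0],[1,0,0,0,0],[1,0,0,0,0],[1,0,0,0,0]]'
python3 - <<'E'
from h import *
stat()
s=cam("scene")
cv2.imwrite("pics/c6.png",cv2.resize(s["img"][100:280,130:300],None,fx=3,fy=3)[...,::-1])
E
```

```text
clock: 8.97
tcp_pos: [0.5176, 0.2505, 0.2]
orientation: [-0.0, 0.746, 0.666, -0.0]
wrist_force: [0.3, 0.3, -0.3]
finger_gap: 0.0004
grip_force: 0.0
clock: 9.38
tcp_pos: [0.5202, 0.2707, 0.197]
orientation: [0.0, 0.746, 0.666, -0.0]
wrist_force: [-0.3, 0.0, -0.0]
finger_gap: -0.0
grip_force: 0.0
clock: 9.8
tcp_pos: [0.5138, 0.2109, 0.1975]
orientation: [0.0, 0.747, 0.665, 0.001]
wrist_force: [-0.5, 0.7, 0.5]
finger_gap: 0.0004
grip_force: 0.0
clock: 10.22
tcp_pos: [0.5134, 0.2117, 0.1969]
orientation: [0.0, 0.705, 0.71, -0.0]
wrist_force: [-0.5, -0.1, 0.6]
finger_gap: -0.0003
grip_force: 0.0
t10.22 tip page [-47.9  -0.4 142.2] F page [-0.37 -0.15  0.67] toolx page deg 97.2 tilt 0.0 q [ 0.25  0.29 -0.09  1.18 -0.    1.81] gap -0.0
```

View pics/c6.png

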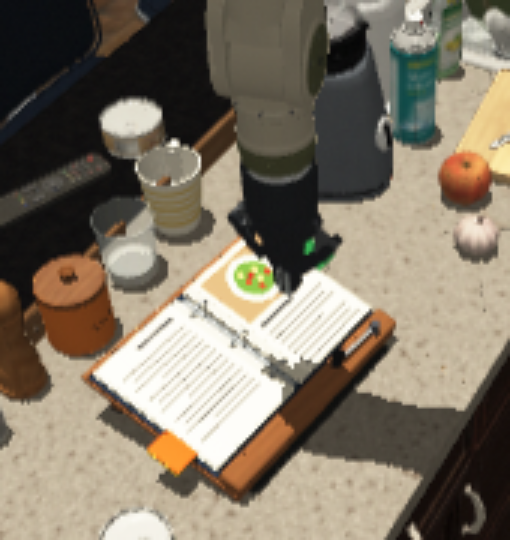

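The leaf lies flat on the left with its orange tab at (172,452). The next recipe (green-bowl picture) shows on the right. Now I'll go round to the front of the parked keeper.

```bash
python3 -m jog '[[1,0,0,0,-7],[1,0,0,0,-7],[1,0,0,0,-7],[1,0,0,0,-7],[1,0,0,0,-7]]' >/dev/null
python3 -m jog '[[1,0,0,0,-2.8],[1,0,0,0,0]]'
python3 - <<'E'
from h import *
stat()
plan([K(-.04,36,135,90),K(-.04,36,135,18)]+[K(k,16,135,18) for k in(-.04,.2,.45,.7,.95,1.2,1.4,1.55)]+[K(1.55,30,135,20),K(1.55,30,135,90)])
E
```

```text
clock: 10.85
tcp_pos: [0.5134, 0.2114, 0.1969]
orientation: [-0.0, 0.436, 0.9, -0.0]
wrist_force: [-0.1, -0.4, 0.3]
finger_gap: 0.0005
grip_force: 0.0
t10.85 tip page [-47.9  -0.7 142.2] F page [ 0.   -0.38  0.26] toolx page deg 135.1 tilt 0.0 q [ 0.25  0.29 -0.1   1.18 -0.    1.15] gap 0.0
[0.436 0.201 0.123] d [ 40. -68.  74.]
[0.454 0.198 0.053] d [-13.  13.  70.]
[0.466 0.183 0.057] d [-20.  -0.  -4.]
[0.483 0.179 0.061] d [-13.  11.  -4.]
[0.498 0.172 0.066] d [-16.   8.  -4.]
[0.512 0.16  0.069] d [-17.   3.  -4.]
[0.522 0.146 0.073] d [-18.  -1.  -3.]
[0.528 0.129 0.075] d [-17.  -5.  -2.]
[0.53  0.115 0.076] d [-12.  -7.  -1.]
[0.53  0.104 0.076] d [-8. -7. -0.]
[0.521 0.115 0.075] d [14. -0.  1.]
[0.503 0.117 0.143] d [ 13. -13. -68.]
```

```bash
python3 -m jog '[[1,0.02,-0.03,0,0],[1,0.02,-0.03,0.014,0],[1,0,-0.008,0.03,0],[1,0,0,0.03,0],[1,0,0,0,0]]' >/dev/null
python3 -m jog '[[1,-0.006,0.006,0.03,0],[1,-0.006,0.006,0.025,0],[1,0,0,0.013,0],[1,0,0,0,0]]'
python3 - <<'E'
from h import *
stat();plan([K(-.04,36,135,18)])
s=cam("scene");cv2.imwrite("pics/c7.png",cv2.resize(s["img"][160:260,170:290],None,fx=5,fy=5)[...,::-1])
E
```

```text
clock: 11.6
tcp_pos: [0.4514, 0.1982, 0.0533]
orientation: [-0.001, 0.437, 0.899, -0.001]
wrist_force: [-1.0, -0.3, -0.2]
finger_gap: -0.0001
grip_force: 0.0
t11.60 tip page [-143.1  -21.1   19. ] F page [-0.98 -0.46  0.05] toolx page deg 134.9 tilt 0.2 q [ 0.25  0.3  -0.47  0.81 -0.    1.16] gap -0.0
[0.454 0.198 0.053] d [-2.  2.  0.]
```

View pics/c7.png

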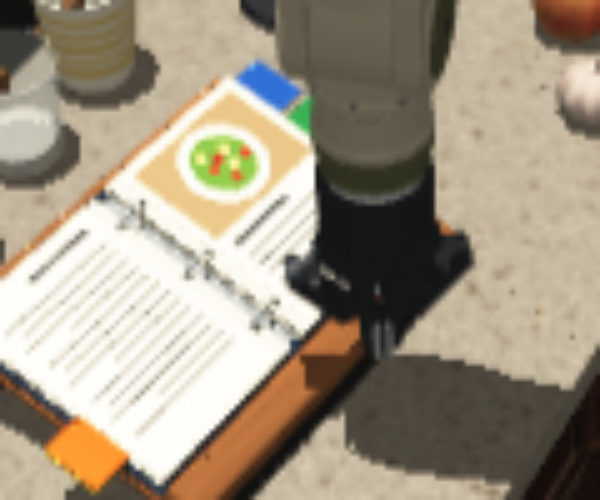

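The fingertips at (380,340) are in front of the ledge, to the left of and in front of the knob. Now I'll push the keeper up along the arc.

```bash
python3 -m jog '[[1,-0.011,0.001,-0.002,0],[1,-0.011,0.001,-0.002,0],[1,-0.007,0.006,-0.002,0],[1,-0.007,0.005,-0.002,0],[1,-0.008,0.004,-0.002,0]]'
python3 -m jog '[[1,-0.008,0.004,-0.002,0],[1,-0.009,0.002,-0.002,0],[1,-0.009,0.001,-0.002,0],[1,-0.009,0,-0.001,0],[1,-0.009,-0.001,-0.001,0]]'
python3 -m jog '[[1,-0.009,-0.002,-0.001,0],[1,-0.008,-0.003,-0.001,0],[1,-0.006,-0.003,-0.001,0],[1,-0.006,-0.004,0,0],[1,0,0,0,0]]'
python3 - <<'E'
from h import *
stat();plan([K(1.45,16,135,18),K(1.55,16,135,18)])
s=cam("scene");cv2.imwrite("pics/c8.png",cv2.resize(s["img"][160:260,170:290],None,fx=5,fy=5)[...,::-1])
E
```

```text
clock: 12.07
tcp_pos: [0.4946, 0.1742, 0.0662]
orientation: [0.001, 0.436, 0.9, 0.001]
wrist_force: [-1.4, 0.9, 0.3]
finger_gap: 0.0
grip_force: 0.3
clock: 12.48
tcp_pos: [0.5253, 0.143, 0.073]
orientation: [-0.0, 0.436, 0.9, -0.0]
wrist_force: [-0.7, 0.6, -0.5]
finger_gap: -0.0001
grip_force: 0.3
clock: 12.9
tcp_pos: [0.5333, 0.1121, 0.0759]
orientation: [0.0, 0.437, 0.9, -0.0]
wrist_force: [-0.6, 0.1, -0.6]
finger_gap: 0.0001
grip_force: 0.0
t12.90 tip page [-48.9 -97.   17.2] F page [-0.77  0.01 -0.46] toolx page deg 135.0 tilt 0.0 q [ 0.06  0.36 -0.31  0.9  -0.    0.96] gap 0.0
[0.53  0.111 0.076] d [ 1. -3. -0.]
[0.53  0.104 0.076] d [-5. -5. -0.]
```

View pics/c8.png

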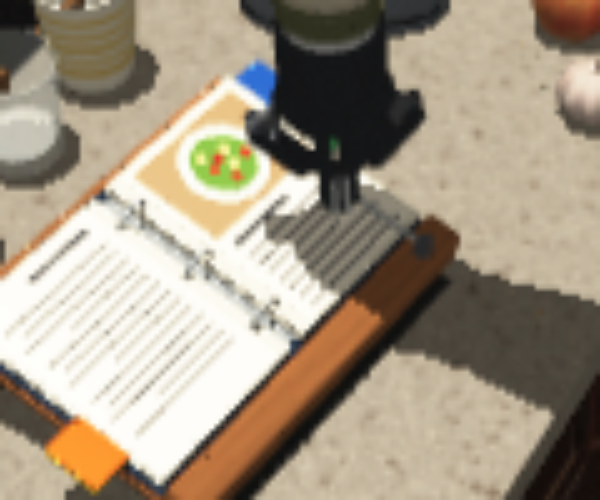

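```bash
python3 -m jog '[[1,-0.003,-0.004,0,0],[1,-0.002,-0.004,0,0],[1,0,0,0,0],[1,0.007,0,0,0],[1,0.007,0,0,0]]'
python3 -m jog '[[1,0,0,-0.03,0],[1,0,0,-0.04,0],[1,0,0,-0.04,0],[1,0,0,-0.04,0],[1,0,0,-0.02,0]]' >/dev/null
python3 -m jog '[[1,-0.024,-0.022,0,0],[1,-0.024,-0.022,0,0],[1,-0.024,-0.022,0,0],[1,-0.024,-0.022,0,0],[1,-0.024,-0.022,0,0]]' >/dev/null
python3 -m jog '[[1,-0.024,-0.022,0,0],[1,-0.024,-0.022,0,0],[1,-0.024,-0.022,0,0],[1,-0.024,-0.022,0,0],[1,-0.024,-0.022,0,0]]' >/dev/null
python3 -m jog '[[1,0,0,0,0],[1,0,0,0,0],[1,0,0,0,0]]'
python3 - <<'E'
from h import *
stat()
s=cam("scene");t=cam("top")
a=np.hstack([cv2.resize(t["img"][100:200,145:285],None,fx=2.8,fy=2.8),cv2.resize(s["img"][160:260,150:290],None,fx=2.8,fy=2.8)])
cv2.imwrite("pics/c9.png",a[...,::-1])
E
```

```text
clock: 13.37
tcp_pos: [0.5211, 0.1159, 0.076]
orientation: [0.0, 0.436, 0.9, 0.0]
wrist_force: [-0.3, 0.5, -0.2]
finger_gap: -0.0004
grip_force: 0.0
clock: 14.87
tcp_pos: [0.4971, -0.2081, 0.2458]
orientation: [-0.0, 0.436, 0.9, 0.0]
wrist_force: [0.2, 0.5, 0.1]
finger_gap: 0.0
grip_force: 0.0
t14.87 tip page [  -3.2 -419.2  180.8] F page [0.17 0.53 0.07] toolx page deg 135.0 tilt 0.1 q [-0.55  0.24 -0.04  1.29  0.    0.36] gap 0.0
```

View pics/c9.png

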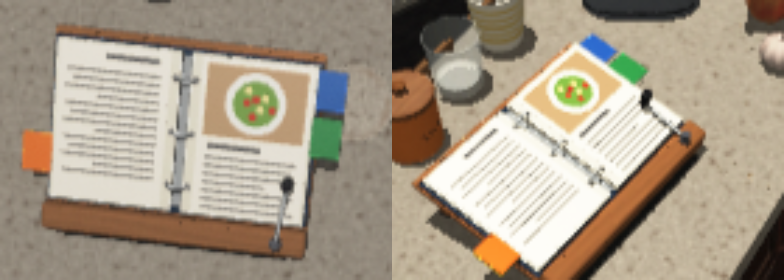

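The picture shows the orange leaf flat on the left (36,150), green and blue still on the right, and the keeper up over the new page with its knob at (287,185). The arm is clear, so I'm handing in.

```bash
python3 -c "
from workcell import env
print(env.hand_in())"
```

```text
the job is handed in; nothing more can be done
None
```

The binder is turned to the next recipe and handed in after about 15 s on the robot's clock: the orange leaf lies flat on the left, the green and blue leaves are still on the right, and the keeper is back up over the new page; the judge's result was not shown.

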